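Break down a pile of fitting parts into their trays

TASK

A pile of fitting parts stands on the bench; put it away in the four low-lipped trays beside it: the black end cap in the round tray, the angle bracket in the smallest four-sided (nearly square) tray standing on its flange as it stands now, the smaller wood block in the shorter oblong tray and the larger wood block in the longer oblong tray. Each part must lie flat inside its tray's lip; set the parts down rather than dropping them, and leave the bolt and the tin that stand among them as they are.

Things in the scene. Friction and masses are not known exactly. Their poses are not given: they have to be found in the camera images.
- end_cap: black square tube end cap, 30 x 30 mm, 19 mm tall, on top of the pile; it rests on the bracket's flange just in front of the bracket's upright leg (about 4 mm from it). Grasp it across its x axis, so that the fingers pass beside the bracket, not through the leg. Origin: centre of its underside; z up
- bracket: galvanised steel angle bracket, third from the bottom of the pile, below the end cap. Horizontal flange 30 mm (x) x 40 mm (y), 3 mm thick; an upright leg at the flange's +y end, 30 mm wide in x, 3 mm thick (y = +17 to +20 mm), its top 40 mm above the underside. Can be grasped across the leg's 30 mm width (fingers closing along x, centred near y = +15 mm). Origin: centre of the flange's underside; z up
- small_block: smaller, darker wood packing block, 40 (x) x 60 (y) x 20 (z) mm, in the pile below the bracket and crosswise on the larger block; its length runs along the bracket's y. Origin: centre of its underside; z up
- large_block: larger wood packing block, 45 (x) x 75 (y) x 22 (z) mm, bottom of the pile, on the bench (z = 0). Origin: centre of its underside; z up
- round_tray: round wooden tray fixed to the bench: 70 mm outside, 62 mm inside diameter, floor 3 mm above the bench, lip 7 mm above the bench. Origin: its centre at bench level; the end cap's place
- square_tray: nearly square wooden tray fixed to the bench: inside 52 (x) x 56 (y) mm, lip 4 mm thick, floor 3 mm and lip 7 mm above the bench. Origin: its centre at bench level; the bracket's place
- short_tray: shorter oblong wooden tray fixed to the bench: inside 56 (x) x 76 (y) mm, lip 4 mm thick, floor 3 mm and lip 7 mm above the bench. Origin: its centre at bench level, y along its length; the smaller block's place (block's y along the tray's y)
- long_tray: longer oblong wooden tray fixed to the bench: inside 61 (x) x 93 (y) mm, lip 4 mm thick, floor 3 mm and lip 7 mm above the bench. Origin: its centre at bench level, y along its length; the larger block's place (block's y along the tray's y)
- bolt: bystander: steel hex bolt standing head down on the bench, 61 mm tall, 19 mm wide in the gap between the trays. Not to be disturbed. Origin: centre of its underside
- tin: bystander: white tin with a blue lid standing on the bench, 68 mm in diameter, 56 mm tall. Not to be disturbed. Origin: centre of its underside

How it is judged:
By the outcome, as a careful person would: the job done as asked, in the order asked, and still so for the second after the job is handed in, with the robot touching nothing.
It also fails if it takes over 109 s, if anything falls off the work surface, if the arm or the gripper's body presses on something with over 40 N, if the wrist force passes 120 N, or if a joint passes its speed limit or range.

ROBOT

A 6-joint arm with a two-finger parallel gripper is mounted at the origin on a cart in front of the work surface, level with it; the furniture and walls round the work are solid. World frame = base frame: x ahead of the robot, y to its left, z up, the work surface at z = 0. Lengths are in mm, angles in rad, forces in N, time in s.
With the tool pointing down it reaches from about 350 to 800 mm from the base axis. Payload 7.3 kg.
Tool frame: the origin (TCP) lies midway between the tips of the shut fingers; the grasp point (between the pads) lies 19 mm behind it (manip.grasp_offset is the distance from the TCP to the grasp point, in mm); z points along the fingers, y is the line along which they close (so a half turn about z gives the same grasp; the last joint's range is limited). The gripper opens to 85 mm and grips with 20 to 120 N. Pads are 22 mm wide; open, the fingers measure 114 mm over their backs; the gripper's body (76 mm by 85 mm) begins 54 mm behind the grasp point. The pads swing forward as they close: fully open they stand 13 mm farther back than shut.
Start: joints at [-1.398, 0.342, 1.524, -0, 1.275, -0.146], TCP at [164.572, -498.558, 231.322] pointing down, gripper open.
Joint ranges: [-2.53, 2.53], [-0.77, 2.02], [0.04, 2.7], [-1, 4.14], [0.28, 2.66], [-3.11, 3.11]. Speed limits (rad/s): [2.57, 2.57, 3.14, 3.14, 3.14, 3.14].

INTERFACE

Orientations are given as a rotation vector (axis times angle).
In Python, from workcell import manip gives the robot as it stands.
- The arm moves only by the tool servo_tool, never from a script. Its argument "commands" is a list of rows, each a list of 7 numbers: the closure in counts, from 0 (fully open) to 255 (shut), then the shift along the tool's x, y, z in m, then the turn, a rotation vector about the tool's x, y, z in rad. A call has exactly 8 rows; each row is the pose to reach, as a shift and turn from the pose commanded when the call began, along the tool's axes at that moment; what a row does not reach only later rows make up. A row lasts 1/10 s, in which the tool goes at most 50 mm and 8.59 degrees, less where a joint would pass 70% of its speed; a pose out of reach is approached as far as the arm can. A call with a gripper value outside its range is refused whole. The fingers move at their own pace and stop on an object; the grip force is fixed at half the most. Time passes only in rows, so rows that repeat a pose let the fingers close, or fill a call up. It gives the time, the measured TCP pose, the force, the opening and the grip force at its end, in the units of the state.
- manip.get_state(): the state, without advancing time (a new reading comes with each control period).
- manip.read_camera(name): name is "scene" or "top" or "wrist"; returns a dict with "color" (480x640x3 uint8, red, green, blue), "depth" (480x640 float32, mm along the optical axis (not along the pixel's ray), 0 where there is no reading), "intrinsics" (3x3 intrinsics, pixels), "R" (3x3) and "t" (3): a world point X has camera coordinates R X + t. Camera axes: x right, y down, z forward; pixel columns grow to the right and rows downward; lengths in mm; the calibration is good to about 2 mm. A picture is of the moment at which its call begins.
- manip.job_done(): hands the job in; it is judged then, once.
The state is a dict: "time_s": time; "joint_pos": joint angles; "joint_vel": joint speeds; "joint_torque": joint torques, N m; "position": TCP position; "ee_rot": TCP orientation; "wrist_force": force on the tool from outside, world axes, zero at the start; "moment": the same for the moment, N m; "grip_width": opening from 0.0 (shut) to 1.0 (fully open); "grip_force": force on a finger pad.
Only numpy, scipy, OpenCV 4.12 (cv2) and the standard library are available. Lean on these libraries where they do the work, as an engineer would, in place of code of your own. Each camera call takes 0.05 s, during which the arm holds its last target. There are 200 camera calls.

## Working session

There is one attempt and no reset: what is moved stays moved. The work goes in short steps, Python scripts to look and compute and a tool call to move; the robot and the scene stay as the last step left them, time stands still between calls to the robot, and variables do not carry over. Pictures are saved under pics/ and viewed, at most 18 in all, crops included, and the job is handed in when it is done.

Besides the shell and the picture viewer there is one more tool, called after ">>>" by a JSON object that holds its "op" and its "data", one argument or row to a line. servo_tool: Moves the arm, as the interface text tells. Its arguments: {"type":"object","properties":{"commands":{"type":"array","items":{"type":"array","items":{"type":"number"}}}},"required":["commands"]}

```bash
mkdir -p pics; cat > h.py <<'E'
import numpy as np, cv2
from workcell import manip
from scipy.spatial.transform import Rotation as Ro
def cam(n,save=None):
    c=manip.read_camera(n); c['R']=np.array(c['R']);c['t']=np.array(c['t']).ravel();c['K']=np.array(c['intrinsics'])
    if save: cv2.imwrite('pics/'+save+'.png',c['color'][:,:,::-1])
    return c
def ray(c,uv,z):
    d=np.linalg.solve(c['K'],np.c_[np.atleast_2d(uv).astype(float),np.ones(len(np.atleast_2d(uv)))].T).T@c['R']
    o=-c['R'].T@c['t']
    return o+d*((z-o[2])/d[:,2])[:,None]
def cloud(c):
    v,u=np.mgrid[:480,:640]; d=c['depth']
    p=np.stack([(u-c['K'][0,2])/c['K'][0,0]*d,(v-c['K'][1,2])/c['K'][1,1]*d,d],-1)
    X=(p-c['t'])@c['R']; X[d==0]=np.nan
    return X
E
python3 - <<'E'
from h import *
a=cam('top','top0');b=cam('scene','scene0')
s=manip.get_state();print(s['position'],s['ee_rot'],s['grip_width'],Ro.from_rotvec(s['ee_rot']).as_matrix().round(3))
for c in(a,b):print(c['R'].round(2),-c['R'].T@c['t'])
E
```

```text
[ 164.50578466 -498.1953016   230.7226412 ] [-3.10045405e+00 -4.98410670e-01  7.25327781e-06] 1.0051800134283988 [[ 0.95   0.313 -0.   ]
 [ 0.313 -0.95   0.001]
 [ 0.    -0.001 -1.   ]]
[[ 0.02 -1.    0.  ]
 [-0.99 -0.02 -0.16]
 [ 0.16  0.   -0.99]] [ 408.86821708 -303.23782487  913.93281457]
[[ 0.82 -0.57  0.02]
 [-0.42 -0.61 -0.67]
 [ 0.4   0.54 -0.74]] [ 203.91012412 -779.65475282  673.38948239]
```

View pics/top0.png

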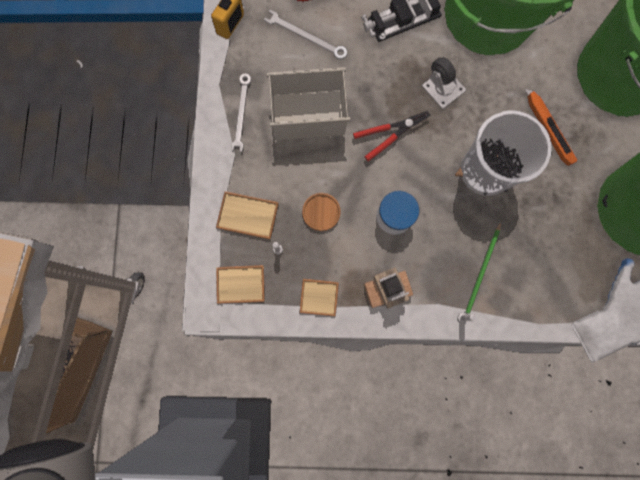

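View pics/scene0.png

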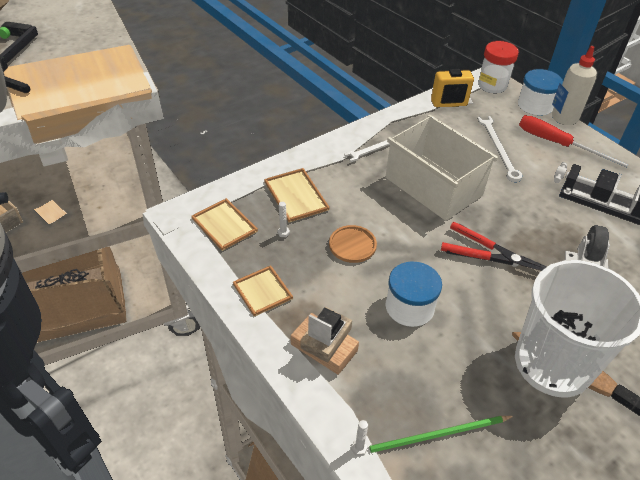

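Top view: long tray (248,215), short tray (240,285), square tray (319,298), round tray (321,213), bolt (278,249), tin (399,210), pile (388,288) with the leg on its robot side.

```bash
python3 - <<'E'
from h import *
c=cam('top');hsv=cv2.cvtColor(c['color'],cv2.COLOR_RGB2HSV)
X=cloud(c)
m=((hsv[...,0]<26)&(hsv[...,1]>75)&(hsv[...,2]>60)).astype(np.uint8)*255
m=cv2.morphologyEx(m,cv2.MORPH_CLOSE,np.ones((3,3)))
for k in cv2.findContours(m,cv2.RETR_EXTERNAL,cv2.CHAIN_APPROX_NONE)[0]:
    if cv2.contourArea(k)<300:continue
    u=k[:,0].mean(0)
    if not(200<u[0]<430 and 180<u[1]<330):continue
    P=ray(c,k[:,0],6)[:,:2].astype(np.float32)
    r=cv2.minAreaRect(P);bx=cv2.boxPoints(r);e=[bx[1]-bx[0],bx[2]-bx[1]]
    L=max(e,key=np.linalg.norm)
    print(u.round(),np.round(r[0],1),np.round(r[1],1),'long dir deg',np.degrees(np.arctan2(L[1],L[0])).round(1))
crop=cv2.resize(c['color'][245:330,340:440],None,fx=7,fy=7,interpolation=cv2.INTER_CUBIC)[:,:,::-1]
cv2.imwrite('pics/pile0.png',crop)
for v in range(262,312,4): print(v,[ (int(X[v,u,2]) if X[v,u,2]==X[v,u,2] else -1) for u in range(360,416,4)])
for n,uv,z in(('tin',(399,208),56),('bolt',(277,246),61),('cap',(393,286),64)):print(n,ray(c,uv,z),X[uv[1],uv[0]])
E
```

```text
[374. 294.] [ 468.2 -413.8] [45.8 28. ] long dir deg 19.0
[319. 297.] [ 459.2 -316.6] [64.5 61. ] long dir deg 85.7
[240. 284.] [ 478.6 -177.4] [65.4 84.5] long dir deg -86.4
[321. 212.] [ 612.  -317.4] [70.1 68.6] long dir deg 1.4
[247. 215.] [ 603.2 -184.4] [101.1  70.9] long dir deg 79.5
262 [-2, -2, -2, -2, -2, -5, -3, -3, -1, -1, 1, -3, -2, -3]
266 [0, -5, -5, -3, -1, -3, -4, -3, -2, -2, -6, -1, -4, -4]
270 [-1, -4, -2, -2, 0, -3, -2, 42, 41, 41, -2, 21, -3, -7]
274 [-4, 0, -4, -1, 40, 43, 41, 43, 43, 43, 21, 20, -4, -2]
278 [-4, 0, -2, -2, 41, 42, 46, 49, 65, 65, 42, 20, -5, 0]
282 [0, -4, 24, 21, 32, 43, 64, 63, 65, 65, 40, 22, 24, 1]
286 [-4, 2, 23, 22, 24, 40, 50, 63, 64, 63, 61, 23, 22, -4]
290 [-1, -3, 21, 22, 19, 40, 47, 66, 64, 65, 50, 42, 23, -1]
294 [0, -2, 20, 21, 23, 22, 41, 49, 48, 46, 47, 82, 20, 18]
298 [-1, -5, 5, 23, 22, 22, 41, 46, 82, 43, 43, 39, 39, -2]
302 [-2, -2, -4, 21, 19, 20, 26, 45, 41, 39, 41, -1, -2, 0]
306 [1, 3, 1, 21, 2, -1, 2, 41, -1, 0, -2, 0, 1, 0]
310 [0, -1, -2, 0, 3, 1, 2, 0, 1, 0, 0, 0, 1, 0]
tin [[ 610.89444305 -449.59301199   56.        ]] [ 611.28778509 -449.87796335   54.32961764]
bolt [[ 539.43792645 -243.97955342   61.        ]] [ 539.59470896 -243.90839862   59.97583482]
cap [[ 476.8376932  -437.97108536   64.        ]] [ 476.92040934 -438.13505034   62.9656658 ]
```

View pics/pile0.png

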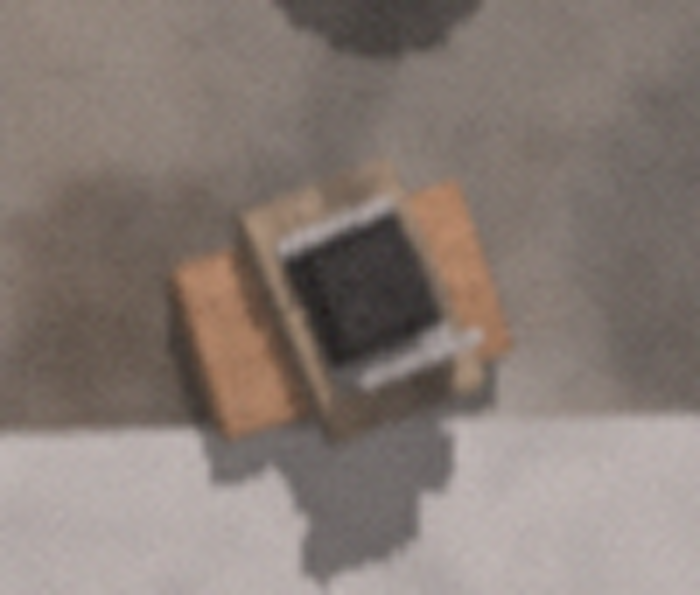

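>>> {"op": "servo_tool", "data": {
  "commands": [
    [0, 0.025, 0.003, 0.002, 0, 0, -0.01],
    [0, 0.065, 0.008, 0.006, 0, 0, -0.02],
    [0, 0.11, 0.014, 0.011, 0, 0, -0.03],
    [0, 0.16, 0.02, 0.016, 0, 0, -0.04],
    [0, 0.21, 0.026, 0.02, 0, 0, -0.06],
    [0, 0.26, 0.032, 0.025, 0, 0, -0.07],
    [0, 0.295, 0.037, 0.029, 0, 0, -0.08],
    [0, 0.315, 0.039, 0.031, 0, 0, -0.09]
  ]
}}

```text
time_s: 0.95
position: [478.7, -435.2, 199.0]
ee_rot: [-3.074, -0.642, 0.0]
wrist_force: [-0.3, -0.6, -0.5]
grip_width: 1.001
grip_force: 0.0
```

```bash
python3 - <<'E'
from h import *
s=manip.get_state();print(s['time_s'],s['position'],np.degrees(np.arctan2(*Ro.from_rotvec(s['ee_rot']).as_matrix()[[1,0],1])))
c=cam('wrist','w1');print(-c['R'].T@c['t'],c['R'].round(2))
E
```

```text
0.95 [ 478.7491762 -435.1785933  198.9695925] -66.39797036790749
[ 550.13451219 -405.04741808  341.24320598] [[ 0.4  -0.92 -0.  ]
 [-0.87 -0.38  0.31]
 [-0.28 -0.12 -0.95]]
```

View pics/w1.png

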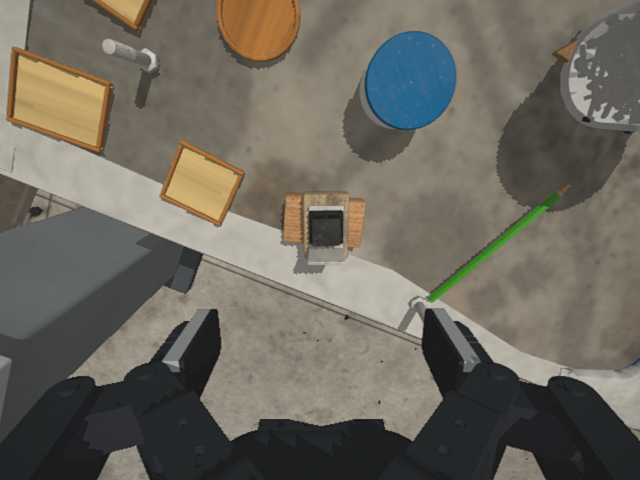

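Wrist view: cap at (325,228) with the leg below it at (325,255), small block around them, large block ends at (292,218) and (357,222). I'll measure the cap's top rectangle and the rest.

```bash
cat >> h.py <<'E'
def rect(c,mask,z,lab):
    for k in cv2.findContours(mask.astype(np.uint8),cv2.RETR_EXTERNAL,cv2.CHAIN_APPROX_NONE)[0]:
        if cv2.contourArea(k)<150: continue
        P=ray(c,k[:,0],z)[:,:2].astype(np.float32); r=cv2.minAreaRect(P);b=cv2.boxPoints(r)
        e=max([b[1]-b[0],b[2]-b[1]],key=np.linalg.norm)
        print(lab,k[:,0].mean(0).round(),'c',np.round(r[0],1),'size',np.round(r[1],1),'long',np.degrees(np.arctan2(e[1],e[0])).round(1))
E
python3 - <<'E'
from h import *
c=cam('wrist');X=cloud(c);hsv=cv2.cvtColor(c['color'],cv2.COLOR_RGB2HSV)
roi=np.zeros((480,640),bool);roi[180:280,270:380]=1
Z=cv2.medianBlur(np.nan_to_num(X[...,2]).astype(np.float32),5)
rect(c,roi&(Z>58)&(Z<70)&(hsv[...,2]<75),64,'cap')
rect(c,roi&(hsv[...,0]<20)&(hsv[...,1]>110)&(Z>15)&(Z<30),22,'largeparts')
rect(c,roi&(Z>34)&(Z<56),42,'small')
rect(c,roi&(Z>74),82,'legtop')
print(np.round(np.nanmax(X[roi][:,2])))
E
```

```text
cap [325. 233.] c [ 478.8 -439.3] size [24.9 23.1] long 24.6
largeparts [355. 225.] c [ 486.9 -468.1] size [44.7 14.1] long 23.4
largeparts [294. 221.] c [ 467.3 -412.4] size [45.4 18.2] long 22.8
small [325. 228.] c [ 476.7 -440.8] size [61.5 39.7] long 23.7
legtop [326. 264.] c [ 460.9 -447.5] size [ 5.1 29.3] long -66.3
83.0
```

>>> {"op": "servo_tool", "data": {
  "commands": [
    [0, 0, 0.002, 0.015, 0, 0, 0],
    [0, -0.001, 0.004, 0.035, 0, 0, 0],
    [0, -0.001, 0.004, 0.055, 0, 0, 0],
    [0, -0.001, 0.004, 0.075, 0, 0, 0],
    [0, -0.001, 0.004, 0.09, 0, 0, 0],
    [0, -0.001, 0.004, 0.1, 0, 0, 0],
    [0, -0.001, 0.004, 0.1, 0, 0, 0],
    [0, -0.001, 0.004, 0.1, 0, 0, 0]
  ]
}}

```text
time_s: 1.85
position: [476.4, -441.4, 100.9]
ee_rot: [3.076, 0.637, 0.0]
wrist_force: [0.3, -0.1, 0.5]
grip_width: 1.0
grip_force: 0.0
```

```bash
cat >> h.py <<'E'
def go(x,y,z,yaw):
    s=manip.get_state();R=Ro.from_rotvec(s['ee_rot']).as_matrix();p=np.array(s['position'])
    d=np.array([x,y,z])-p; cy=np.degrees(np.arctan2(R[1,1],R[0,1]))
    a=(yaw-cy+90)%180-90
    print('pos',p.round(1),'yaw',cy.round(1),'tool shift mm',(R.T@d).round(1),'turn rad',np.round(-np.radians(a),3),'j6',np.round(s['joint_pos'][5],2),'t',s['time_s'])
E
python3 - <<'E'
from h import *
s=manip.get_state();print(Ro.from_rotvec(s['ee_rot']).as_matrix()[:,2])
go(479,-439,46,-66.3)
E
```

```text
[ 3.64542856e-04 -6.37615597e-04 -9.99999730e-01]
pos [ 476.4 -441.4  100.9] yaw -66.6 tool shift mm [ 3.3 -1.2 54.9] turn rad -0.005 j6 0.3 t 1.85
```

>>> {"op": "servo_tool", "data": {
  "commands": [
    [0, 0.003, -0.001, 0.012, 0, 0, 0],
    [0, 0.003, -0.001, 0.03, 0, 0, 0],
    [0, 0.003, -0.001, 0.045, 0, 0, 0],
    [0, 0.003, -0.001, 0.052, 0, 0, 0],
    [0, 0.003, -0.001, 0.054, 0, 0, 0],
    [60, 0.003, -0.001, 0.054, 0, 0, 0],
    [100, 0.003, -0.001, 0.054, 0, 0, 0],
    [130, 0.003, -0.001, 0.054, 0, 0, 0]
  ]
}}

```text
time_s: 2.65
position: [479.3, -439.2, 47.1]
ee_rot: [3.075, 0.637, 0.001]
wrist_force: [0.5, -0.3, -0.2]
grip_width: 0.511
grip_force: 0.0
```

>>> {"op": "servo_tool", "data": {
  "commands": [
    [145, 0, 0, 0, 0, 0, 0],
    [160, 0, 0, 0, 0, 0, 0],
    [175, 0, 0, 0, 0, 0, 0],
    [190, 0, 0, 0, 0, 0, 0],
    [200, 0, 0, 0, 0, 0, 0],
    [200, 0, 0, 0, 0, 0, 0],
    [200, 0, 0, 0, 0, 0, 0],
    [200, 0, 0, 0, 0, 0, 0]
  ]
}}

```text
time_s: 3.45
position: [479.2, -439.1, 46.9]
ee_rot: [3.075, 0.637, 0.001]
wrist_force: [-0.6, -0.1, 5.9]
grip_width: 0.329
grip_force: 60.2
```

```bash
python3 - <<'E'
from h import *
cam('wrist','w2')
go(612,-317,120,-66)
E
```

```text
pos [ 479.2 -439.1   46.9] yaw -66.6 tool shift mm [170.4 -59.2 -73.1] turn rad -0.01 j6 0.3 t 3.5
```

View pics/w2.png

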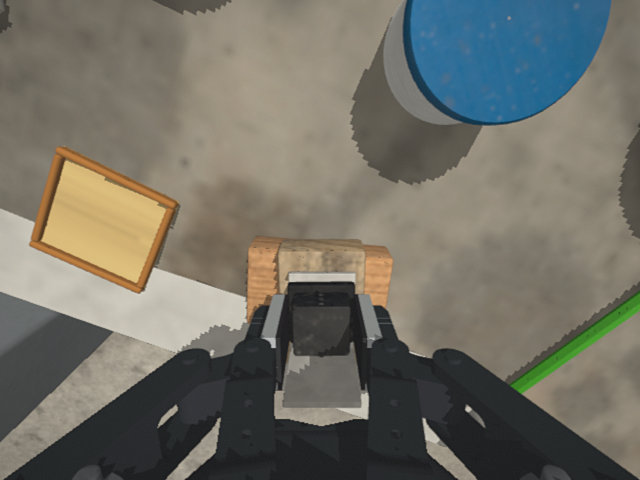

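Cap is between the pads at about (322,320); leg stands clear below it. Lift slowly a little and check that only the cap comes.

>>> {"op": "servo_tool", "data": {
  "commands": [
    [200, 0, 0, -0.002, 0, 0, 0],
    [200, 0, 0, -0.005, 0, 0, 0],
    [200, 0, 0, -0.009, 0, 0, 0],
    [200, 0, 0, -0.013, 0, 0, 0],
    [200, 0, 0, -0.018, 0, 0, 0],
    [200, 0, 0, -0.024, 0, 0, 0],
    [200, 0, 0, -0.03, 0, 0, 0],
    [200, 0, 0, -0.03, 0, 0, 0]
  ]
}}

```text
time_s: 4.3
position: [479.4, -439.4, 77.7]
ee_rot: [3.074, 0.637, 0.002]
wrist_force: [-0.0, 0.6, -0.1]
grip_width: 0.335
grip_force: 59.4
```

```bash
python3 - <<'E'
from h import *
c=cam('scene'); p=c['R']@np.array([479,-439,60])+c['t'];uv=(c['K']@p)[:2]/p[2];u,v=uv.astype(int)
cv2.imwrite('pics/s2.png',cv2.resize(c['color'][v-60:v+60,u-80:u+80,::-1],None,fx=4,fy=4))
go(612,-317,120,-66)
E
```

```text
pos [ 479.2 -439.1   77. ] yaw -66.6 tool shift mm [170.4 -59.2 -43. ] turn rad -0.01 j6 0.3 t 4.35
```

View pics/s2.png

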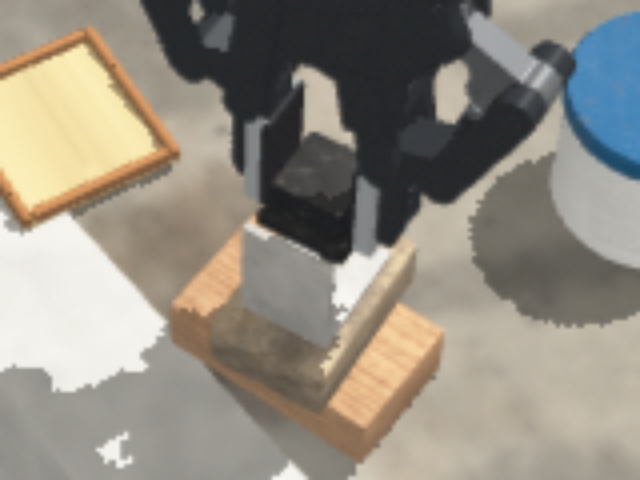

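Only the cap came up; the bracket and blocks stay. The pad tips are clearly above the cap's underside.

>>> {"op": "servo_tool", "data": {
  "commands": [
    [200, 0.005, -0.002, -0.015, 0, 0, 0],
    [200, 0.02, -0.007, -0.03, 0, 0, 0],
    [200, 0.045, -0.016, -0.04, 0, 0, 0],
    [200, 0.08, -0.028, -0.043, 0, 0, 0],
    [200, 0.115, -0.04, -0.043, 0, 0, 0],
    [200, 0.145, -0.05, -0.043, 0, 0, 0],
    [200, 0.163, -0.056, -0.043, 0, 0, 0],
    [200, 0.17, -0.059, -0.043, 0, 0, 0]
  ]
}}

```text
time_s: 5.15
position: [612.5, -315.7, 118.9]
ee_rot: [-3.075, -0.641, 0.0]
wrist_force: [0.0, 0.5, 0.3]
grip_width: 0.337
grip_force: 59.4
```

```bash
python3 - <<'E'
from h import *
go(612,-317,5,-66)
c=cam('wrist','w3')
E
```

```text
pos [ 612.5 -315.7  118.9] yaw -66.5 tool shift mm [ -1.    1.1 113.9] turn rad -0.008 j6 0.57 t 5.15
```

View pics/w3.png

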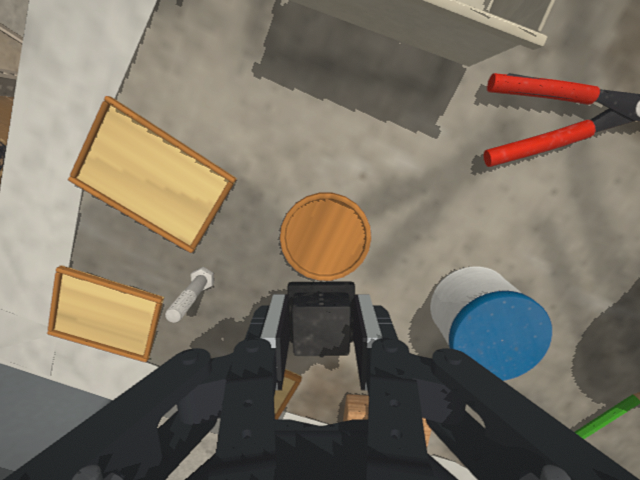

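Wrist view: round tray at (326,236), held cap at (322,318), oblong trays at (152,173) and (106,313). Measuring those trays from here.

```bash
python3 - <<'E'
from h import *
c=cam('wrist');hsv=cv2.cvtColor(c['color'],cv2.COLOR_RGB2HSV)
m=(hsv[...,0]<27)&(hsv[...,1]>105)&(hsv[...,2]>90); m[360:]=0; m[:,380:]=0
rect(c,m,6.5,'tray')
go(612,-317,5,-66)
E
```

```text
tray [103. 313.] c [ 481.  -180.2] size [66.6 84.4] long -86.3
tray [325. 236.] c [ 613.4 -319.4] size [69.1 68.7] long 23.5
tray [  5. 119.] c [603.6 -84.6] size [32.9  7.8] long 7.8
tray [149. 175.] c [ 604.5 -186.9] size [100.6  69.7] long 79.4
pos [ 611.6 -316.8  118.9] yaw -66.5 tool shift mm [  0.4   0.4 113.9] turn rad -0.009 j6 0.57 t 5.25
```

>>> {"op": "servo_tool", "data": {
  "commands": [
    [200, 0, 0.001, 0.012, 0, 0, 0],
    [200, 0, 0.002, 0.032, 0, 0, 0],
    [200, 0, 0.002, 0.054, 0, 0, 0],
    [200, 0, 0.002, 0.074, 0, 0, 0],
    [200, 0, 0.002, 0.09, 0, 0, 0],
    [200, 0, 0.002, 0.1, 0, 0, 0],
    [200, 0, 0.002, 0.104, 0, 0, 0],
    [200, 0, 0.002, 0.105, 0, 0, 0]
  ]
}}

```text
time_s: 6.05
position: [612.2, -319.3, 14.1]
ee_rot: [3.076, 0.637, -0.0]
wrist_force: [0.1, 0.4, 0.5]
grip_width: 0.333
grip_force: 59.4
```

>>> {"op": "servo_tool", "data": {
  "commands": [
    [200, 0, 0, 0.002, 0, 0, 0],
    [200, 0, 0, 0.003, 0, 0, 0],
    [200, 0, 0, 0.004, 0, 0, 0],
    [200, 0, 0, 0.005, 0, 0, 0],
    [200, 0, 0, 0.006, 0, 0, 0],
    [200, 0, 0, 0.007, 0, 0, 0],
    [200, 0, 0, 0.008, 0, 0, 0],
    [200, 0, 0, 0.008, 0, 0, 0]
  ]
}}

```text
time_s: 6.85
position: [612.2, -318.9, 6.1]
ee_rot: [-3.076, -0.638, 0.0]
wrist_force: [0.2, -0.3, -0.2]
grip_width: 0.335
grip_force: 59.4
```

>>> {"op": "servo_tool", "data": {
  "commands": [
    [200, 0, 0, 0.0005, 0, 0, 0],
    [200, 0, 0, 0.001, 0, 0, 0],
    [200, 0, 0, 0.001, 0, 0, 0],
    [200, 0, 0, 0.0015, 0, 0, 0],
    [200, 0, 0, 0.0015, 0, 0, 0],
    [200, 0, 0, 0.002, 0, 0, 0],
    [200, 0, 0, 0.002, 0, 0, 0],
    [200, 0, 0, 0.002, 0, 0, 0]
  ]
}}

```text
time_s: 7.65
position: [612.4, -319.0, 4.9]
ee_rot: [3.076, 0.638, 0.0]
wrist_force: [-1.4, 1.3, 4.6]
grip_width: 0.336
grip_force: 60.1
```

>>> {"op": "servo_tool", "data": {
  "commands": [
    [160, 0, 0, -0.001, 0, 0, 0],
    [150, 0, 0, -0.001, 0, 0, 0],
    [140, 0, 0, -0.001, 0, 0, 0],
    [140, 0, 0, -0.001, 0, 0, 0],
    [140, 0, 0, -0.005, 0, 0, 0],
    [130, 0, 0, -0.015, 0, 0, 0],
    [120, 0, 0, -0.035, 0, 0, 0],
    [120, 0, 0, -0.06, 0, 0, 0]
  ]
}}

```text
time_s: 8.45
position: [611.9, -318.7, 64.8]
ee_rot: [-3.075, -0.637, 0.002]
wrist_force: [0.7, -0.5, -0.1]
grip_width: 0.53
grip_force: 0.0
```

```bash
python3 - <<'E'
from h import *
go(463,-446.5,130,-66.4)
E
```

```text
pos [ 611.9 -318.7   64.8] yaw -66.6 tool shift mm [-187.5   58.   -65.1] turn rad -0.003 j6 0.57 t 8.45
```

>>> {"op": "servo_tool", "data": {
  "commands": [
    [90, 0, 0, -0.03, 0, 0, 0],
    [60, -0.02, 0.006, -0.055, 0, 0, 0],
    [40, -0.055, 0.017, -0.065, 0, 0, 0],
    [20, -0.095, 0.029, -0.065, 0, 0, 0],
    [10, -0.13, 0.04, -0.065, 0, 0, 0],
    [0, -0.16, 0.05, -0.065, 0, 0, 0],
    [0, -0.18, 0.056, -0.065, 0, 0, 0],
    [0, -0.187, 0.058, -0.065, 0, 0, 0]
  ]
}}

```text
time_s: 9.25
position: [462.2, -448.2, 130.4]
ee_rot: [3.076, 0.633, 0.0]
wrist_force: [0.2, 0.9, 0.4]
grip_width: 0.998
grip_force: 0.0
```

```bash
python3 - <<'E'
from h import *
c=cam('wrist','w4');X=cloud(c)
Z=cv2.medianBlur(np.nan_to_num(X[...,2]).astype(np.float32),5)
pile=(np.hypot(X[...,0]-475,X[...,1]+440)<55)
rect(c,pile&(Z>74)&(Z<90),82,'legtop')
rect(c,pile&(Z>34)&(Z<90),42,'small+')
go(464,-446,50,-66.4)
E
```

```text
legtop [318. 270.] c [ 461.4 -447.6] size [ 5.1 29.4] long -66.8
small+ [318. 226.] c [ 474.  -442.1] size [66.6 39.6] long 23.5
pos [ 462.3 -448.1  130.2] yaw -66.7 tool shift mm [ 2.4 -1.4 80.2] turn rad -0.005 j6 0.28 t 9.3
```

View pics/w4.png

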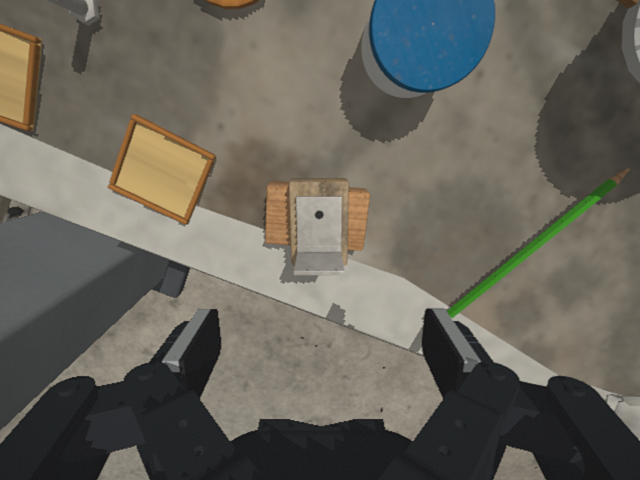

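Bracket still in place: flange (319,222), leg top (318,270); square tray at (163,170).

>>> {"op": "servo_tool", "data": {
  "commands": [
    [0, 0.001, -0.001, 0.015, 0, 0, 0],
    [0, 0.002, -0.001, 0.037, 0, 0, 0],
    [0, 0.002, -0.001, 0.058, 0, 0, 0],
    [0, 0.002, -0.001, 0.073, 0, 0, 0],
    [0, 0.002, -0.001, 0.08, 0, 0, 0],
    [60, 0.002, -0.001, 0.08, 0, 0, 0],
    [100, 0.002, -0.001, 0.08, 0, 0, 0],
    [130, 0.002, -0.001, 0.08, 0, 0, 0]
  ]
}}

```text
time_s: 10.1
position: [465.7, -445.3, 50.5]
ee_rot: [3.074, 0.637, 0.002]
wrist_force: [0.1, 0.4, 0.2]
grip_width: 0.513
grip_force: 0.0
```

>>> {"op": "servo_tool", "data": {
  "commands": [
    [145, 0, 0, 0, 0, 0, 0],
    [160, 0, 0, 0, 0, 0, 0],
    [175, 0, 0, 0, 0, 0, 0],
    [190, 0, 0, 0, 0, 0, 0],
    [200, 0, 0, 0, 0, 0, 0],
    [200, 0, 0, 0, 0, 0, 0],
    [200, 0, 0, -0.001, 0, 0, 0],
    [200, 0, 0, -0.002, 0, 0, 0]
  ]
}}

```text
time_s: 10.9
position: [465.1, -444.6, 51.0]
ee_rot: [-3.076, -0.637, 0.0]
wrist_force: [-0.6, -0.2, -0.6]
grip_width: 0.333
grip_force: 59.1
```

>>> {"op": "servo_tool", "data": {
  "commands": [
    [200, 0, 0, -0.003, 0, 0, 0],
    [200, 0, 0, -0.006, 0, 0, 0],
    [200, 0, 0, -0.01, 0, 0, 0],
    [200, 0, 0, -0.016, 0, 0, 0],
    [200, 0, 0, -0.024, 0, 0, 0],
    [200, 0, 0, -0.034, 0, 0, 0],
    [200, 0, 0, -0.044, 0, 0, 0],
    [200, 0, 0, -0.05, 0, 0, 0]
  ]
}}

```text
time_s: 11.7
position: [465.6, -445.2, 103.0]
ee_rot: [3.074, 0.637, 0.001]
wrist_force: [0.1, 0.2, 0.7]
grip_width: 0.332
grip_force: 59.1
```

```bash
python3 - <<'E'
from h import *
w=cam('wrist')
hsv=cv2.cvtColor(w['color'],cv2.COLOR_RGB2HSV)
m=(hsv[...,0]<27)&(hsv[...,1]>105)&(hsv[...,2]>90); m[:,280:]=0;m[300:]=0
rect(w,m,6.5,'tray')
go(460,-318,110,-4)
cv2.imwrite('pics/w5.png',w['color'][:,:,::-1])
E
```

```text
tray [271. 228.] c [ 462.6 -408.5] size [50.1 12.3] long 21.3
tray [145. 179.] c [ 459.6 -319.9] size [64.5 60.5] long 85.7
tray [ 4. 67.] c [ 489.4 -223.1] size [48.7  6.4] long 7.7
pos [ 465.8 -445.5  103.7] yaw -66.6 tool shift mm [  45.4 -119.3   -6.6] turn rad -1.092 j6 0.28 t 11.75
```

View pics/w5.png

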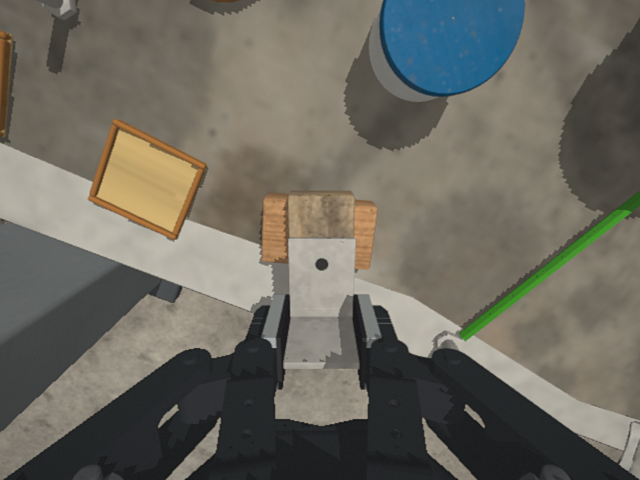

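>>> {"op": "servo_tool", "data": {
  "commands": [
    [200, 0.002, -0.006, 0, 0, 0, -0.08],
    [200, 0.008, -0.02, 0, 0, 0, -0.22],
    [200, 0.014, -0.037, 0, 0, 0, -0.36],
    [200, 0.02, -0.055, 0, 0, 0, -0.51],
    [200, 0.026, -0.073, 0, 0, 0, -0.66],
    [200, 0.032, -0.09, 0, 0, 0, -0.81],
    [200, 0.036, -0.101, 0, 0, 0, -0.95],
    [200, 0.038, -0.106, 0, 0, 0, -1.086]
  ]
}}

```text
time_s: 12.55
position: [457.8, -331.2, 101.4]
ee_rot: [-2.297, -2.143, -0.0]
wrist_force: [-1.4, -0.7, -0.4]
grip_width: 0.333
grip_force: 59.1
```

>>> {"op": "servo_tool", "data": {
  "commands": [
    [200, 0, 0, 0.005, 0, 0, 0],
    [200, 0, 0, 0.015, 0, 0, 0],
    [200, 0, 0, 0.028, 0, 0, 0],
    [200, 0, 0, 0.04, 0, 0, 0],
    [200, 0, 0, 0.05, 0, 0, 0],
    [200, 0, 0, 0.058, 0, 0, 0],
    [200, 0, 0, 0.06, 0, 0, 0],
    [200, 0, 0, 0.06, 0, 0, 0]
  ]
}}

```text
time_s: 13.35
position: [457.8, -332.4, 40.9]
ee_rot: [-2.304, -2.135, 0.0]
wrist_force: [-0.2, 0.6, -0.3]
grip_width: 0.329
grip_force: 59.1
```

```bash
python3 - <<'E'
from h import *
go(458.3,-332.3,11,-4.4)
w=cam('wrist','w6')
E
```

```text
pos [ 457.8 -332.4   40.9] yaw -4.4 tool shift mm [ 0.1  0.5 29.9] turn rad 0.001 j6 -0.69 t 13.35
```

View pics/w6.png

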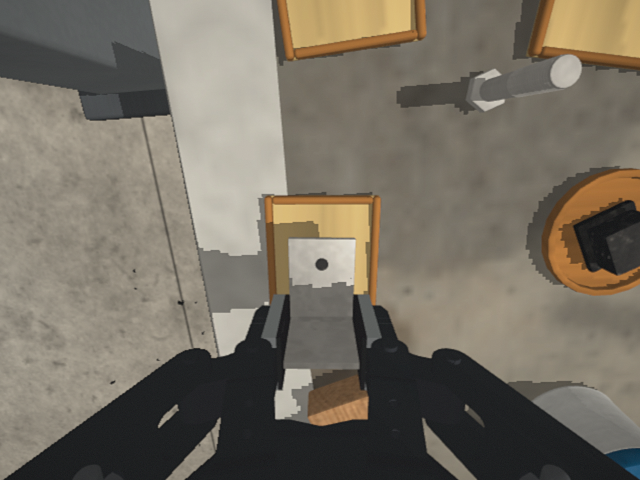

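Bracket is aligned above the square tray (tray rim 270–378 px, flange 288–356 px); the cap sits in the round tray at (610,240).

>>> {"op": "servo_tool", "data": {
  "commands": [
    [200, 0, 0, 0.006, 0, 0, 0],
    [200, 0, 0, 0.014, 0, 0, 0],
    [200, 0, 0, 0.021, 0, 0, 0],
    [200, 0, 0, 0.025, 0, 0, 0],
    [200, 0, 0, 0.027, 0, 0, 0],
    [200, 0, 0, 0.028, 0, 0, 0],
    [200, 0, 0, 0.029, 0, 0, 0],
    [200, 0, 0, 0.029, 0, 0, 0]
  ]
}}

```text
time_s: 14.2
position: [458.0, -332.5, 12.4]
ee_rot: [2.304, 2.135, -0.0]
wrist_force: [0.4, -0.3, 0.1]
grip_width: 0.33
grip_force: 59.1
```

>>> {"op": "servo_tool", "data": {
  "commands": [
    [200, 0, 0, 0.0005, 0, 0, 0],
    [200, 0, 0, 0.001, 0, 0, 0],
    [200, 0, 0, 0.001, 0, 0, 0],
    [200, 0, 0, 0.0015, 0, 0, 0],
    [200, 0, 0, 0.0015, 0, 0, 0],
    [200, 0, 0, 0.0015, 0, 0, 0],
    [200, 0, 0, 0.0015, 0, 0, 0],
    [200, 0, 0, 0.0015, 0, 0, 0]
  ]
}}

```text
time_s: 15.0
position: [458.0, -332.5, 11.1]
ee_rot: [2.304, 2.135, -0.0]
wrist_force: [-1.8, 1.6, 5.0]
grip_width: 0.33
grip_force: 59.6
```

>>> {"op": "servo_tool", "data": {
  "commands": [
    [160, 0, 0, 0, 0, 0, 0],
    [150, 0, 0, 0, 0, 0, 0],
    [140, 0, 0, 0, 0, 0, 0],
    [130, 0, 0, -0.001, 0, 0, 0],
    [120, 0, 0, -0.008, 0, 0, 0],
    [120, 0, 0, -0.025, 0, 0, 0],
    [120, 0, 0, -0.05, 0, 0, 0],
    [120, 0, 0, -0.08, 0, 0, 0]
  ]
}}

```text
time_s: 15.8
position: [457.5, -332.0, 91.4]
ee_rot: [-2.303, -2.134, 0.0]
wrist_force: [0.7, -0.2, 0.5]
grip_width: 0.531
grip_force: 0.0
```

```bash
python3 - <<'E'
from h import *
go(476.5,-440.5,120,-66.4)
E
```

```text
pos [ 457.5 -332.    91.4] yaw -4.4 tool shift mm [-106.7   27.2  -28.8] turn rad 1.083 j6 -0.69 t 15.8
```

>>> {"op": "servo_tool", "data": {
  "commands": [
    [120, -0.004, 0.001, -0.012, 0, 0, 0.08],
    [100, -0.015, 0.004, -0.024, 0, 0, 0.22],
    [80, -0.035, 0.009, -0.029, 0, 0, 0.36],
    [60, -0.055, 0.014, -0.029, 0, 0, 0.51],
    [40, -0.075, 0.019, -0.029, 0, 0, 0.66],
    [20, -0.092, 0.024, -0.029, 0, 0, 0.81],
    [0, -0.102, 0.026, -0.029, 0, 0, 0.95],
    [0, -0.107, 0.027, -0.029, 0, 0, 1.083]
  ]
}}

```text
time_s: 16.6
position: [476.6, -442.2, 120.2]
ee_rot: [3.077, 0.632, 0.0]
wrist_force: [-0.6, -0.3, 0.1]
grip_width: 0.999
grip_force: 0.0
```

```bash
python3 - <<'E'
from h import *
c=cam('wrist','w7');X=cloud(c)
Z=cv2.medianBlur(np.nan_to_num(X[...,2]).astype(np.float32),5)
pile=(np.hypot(X[...,0]-475,X[...,1]+440)<55)
rect(c,pile&(Z>34)&(Z<50),42,'small')
rect(c,pile&(Z>14)&(Z<30),22,'largeparts')
go(476.5,-440.5,28,-66.4)
E
```

```text
small [318. 248.] c [ 477.6 -440.5] size [59.9 39.6] long 23.4
largeparts [357. 243.] c [ 486.5 -467.9] size [47.8 14.7] long 22.3
largeparts [293. 224.] c [ 480.7 -417.7] size [40.6 73.6] long -17.4
pos [ 476.6 -442.6  120.2] yaw -67.1 tool shift mm [ 0.7 -2.1 92.1] turn rad -0.013 j6 0.31 t 16.65
```

View pics/w7.png

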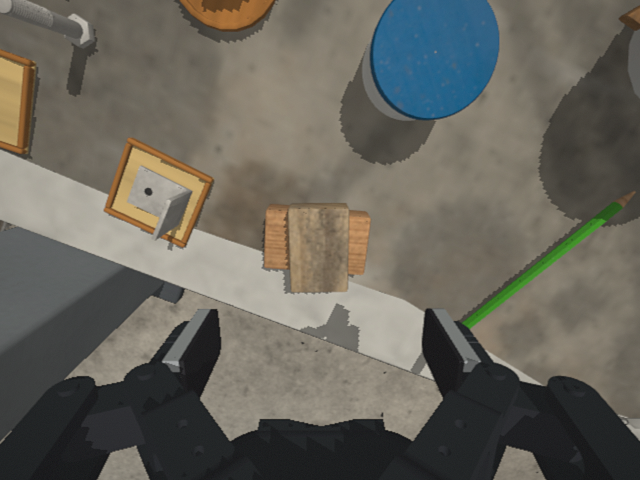

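Bracket stands on its flange in the square tray (160,193); small block (318,248) untouched on the large block. Grasp it.

>>> {"op": "servo_tool", "data": {
  "commands": [
    [0, 0.001, -0.001, 0.015, 0, 0, 0],
    [0, 0.001, -0.001, 0.04, 0, 0, 0],
    [0, 0.001, -0.001, 0.065, 0, 0, 0],
    [0, 0.001, -0.001, 0.083, 0, 0, 0],
    [0, 0.001, -0.001, 0.092, 0, 0, 0],
    [40, 0.001, -0.001, 0.092, 0, 0, 0],
    [80, 0.001, -0.001, 0.092, 0, 0, 0],
    [100, 0.001, -0.001, 0.092, 0, 0, 0]
  ]
}}

```text
time_s: 17.45
position: [477.8, -440.5, 29.2]
ee_rot: [3.073, 0.643, 0.002]
wrist_force: [0.4, 0.0, -0.2]
grip_width: 0.606
grip_force: 0.0
```

>>> {"op": "servo_tool", "data": {
  "commands": [
    [110, 0, 0, 0, 0, 0, 0],
    [120, 0, 0, 0, 0, 0, 0],
    [135, 0, 0, 0, 0, 0, 0],
    [150, 0, 0, 0, 0, 0, 0],
    [170, 0, 0, 0, 0, 0, 0],
    [180, 0, 0, 0, 0, 0, 0],
    [180, 0, 0, 0, 0, 0, 0],
    [180, 0, 0, 0, 0, 0, 0]
  ]
}}

```text
time_s: 18.25
position: [477.5, -440.2, 28.6]
ee_rot: [3.074, 0.642, 0.001]
wrist_force: [-0.0, 0.1, 6.3]
grip_width: 0.451
grip_force: 61.2
```

>>> {"op": "servo_tool", "data": {
  "commands": [
    [180, 0, 0, -0.002, 0, 0, 0],
    [180, 0, 0, -0.005, 0, 0, 0],
    [180, 0, 0, -0.01, 0, 0, 0],
    [180, 0, 0, -0.017, 0, 0, 0],
    [180, 0, 0, -0.027, 0, 0, 0],
    [180, 0, 0, -0.042, 0, 0, 0],
    [180, 0, 0, -0.06, 0, 0, 0],
    [180, 0, 0, -0.072, 0, 0, 0]
  ]
}}

```text
time_s: 19.05
position: [477.8, -440.4, 102.4]
ee_rot: [3.073, 0.642, 0.002]
wrist_force: [0.2, -0.5, -0.1]
grip_width: 0.45
grip_force: 60.5
```

```bash
python3 - <<'E'
from h import *
go(480,-179,100,4)
w=cam('wrist','w8')
c=cam('top');X=cloud(c);Z=cv2.medianBlur(np.nan_to_num(X[...,2]).astype(np.float32),3)
m=(np.hypot(X[...,0]-475,X[...,1]+440)<60)&(Z>14)&(Z<30);rect(c,m,22,'large')
E
```

```text
pos [ 477.8 -440.4  102.4] yaw -66.4 tool shift mm [ 106.7 -238.7    1.8] turn rad -1.229 j6 0.3 t 19.05
```

View pics/w8.png

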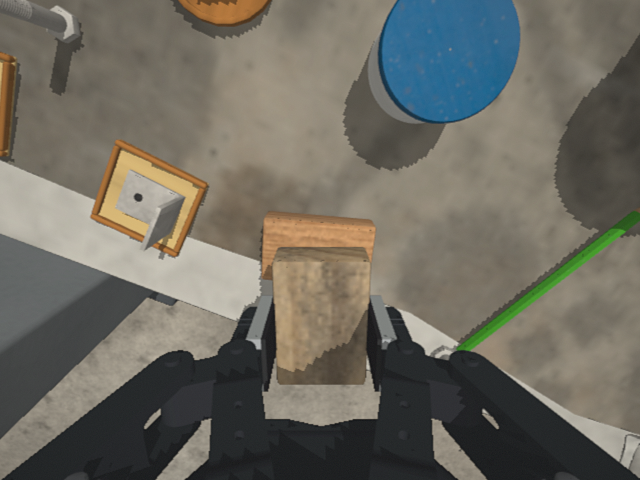

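Small block held level and square (320,315), large block stays at (318,240).

>>> {"op": "servo_tool", "data": {
  "commands": [
    [180, 0.004, -0.008, 0, 0, 0, -0.06],
    [180, 0.012, -0.028, 0, 0, 0, -0.18],
    [180, 0.025, -0.057, 0, 0, 0, -0.31],
    [180, 0.042, -0.095, 0, 0, 0, -0.45],
    [180, 0.06, -0.135, 0, 0, 0, -0.59],
    [180, 0.078, -0.175, 0, 0, 0, -0.73],
    [180, 0.093, -0.208, 0, 0, 0, -0.87],
    [180, 0.102, -0.228, 0, 0, 0, -1]
  ]
}}

```text
time_s: 19.95
position: [478.7, -187.2, 99.4]
ee_rot: [-2.382, -2.046, 0.001]
wrist_force: [0.0, -0.2, -1.1]
grip_width: 0.454
grip_force: 60.5
```

```bash
python3 - <<'E'
from h import *
go(480,-179,40,3.7)
E
```

```text
pos [ 478.7 -187.2   99.4] yaw -8.7 tool shift mm [ 8.2  0.1 59.4] turn rad -0.216 j6 -0.37 t 19.95
```

>>> {"op": "servo_tool", "data": {
  "commands": [
    [180, 0.003, 0, 0.003, 0, 0, -0.08],
    [180, 0.006, 0, 0.01, 0, 0, -0.16],
    [180, 0.008, 0, 0.02, 0, 0, -0.215],
    [180, 0.008, 0, 0.03, 0, 0, -0.222],
    [180, 0.008, 0, 0.042, 0, 0, -0.222],
    [180, 0.008, 0, 0.052, 0, 0, -0.222],
    [180, 0.008, 0, 0.055, 0, 0, -0.222],
    [180, 0.008, 0, 0.055, 0, 0, -0.222]
  ]
}}

```text
time_s: 20.75
position: [480.4, -182.2, 44.1]
ee_rot: [-2.15, -2.289, 0.001]
wrist_force: [0.5, 0.1, -0.8]
grip_width: 0.45
grip_force: 60.5
```

```bash
python3 - <<'E'
from h import *
go(480,-179,9.5,3.7)
w=cam('wrist','w9')
E
```

```text
pos [ 480.4 -182.2   44.1] yaw 3.6 tool shift mm [ 3.2 -0.1 34.6] turn rad -0.002 j6 -0.57 t 20.75
```

View pics/w9.png

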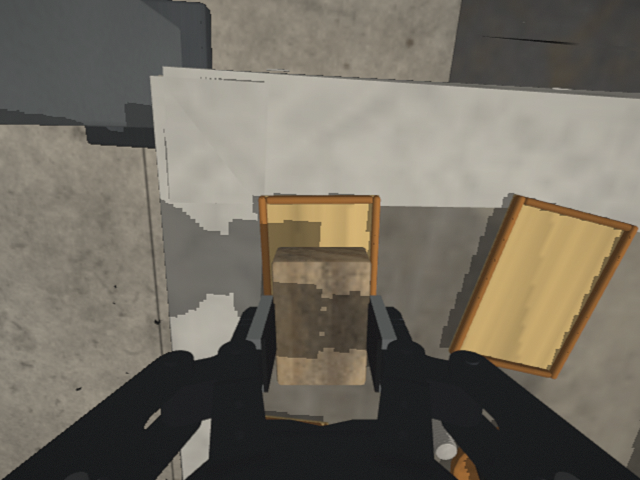

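Tray rim 262–381 px wide, block 275–368 px: centred sideways. Checking the lengthwise centring with rays.

```bash
python3 - <<'E'
from h import *
w=cam('wrist')
print(ray(w,[(320,197),(295,420)],7)[:,:2].round(1), 'top face', ray(w,[(320,262),(320,384)],57.5)[:,:2].round(1))
E
```

```text
[[ 476.5 -137.8]
 [ 469.2 -283.4]] top face [[ 477.6 -154.4]
 [ 481.2 -212.4]]
```

>>> {"op": "servo_tool", "data": {
  "commands": [
    [180, 0.002, 0, 0.005, 0, 0, 0],
    [180, 0.003, 0, 0.014, 0, 0, 0],
    [180, 0.003, 0, 0.022, 0, 0, 0],
    [180, 0.003, 0, 0.028, 0, 0, 0],
    [180, 0.003, 0, 0.031, 0, 0, 0],
    [180, 0.003, 0, 0.032, 0, 0, 0],
    [180, 0.003, 0, 0.033, 0, 0, 0],
    [180, 0.003, 0, 0.033, 0, 0, 0]
  ]
}}

```text
time_s: 21.65
position: [480.6, -179.3, 11.9]
ee_rot: [2.15, 2.29, -0.0]
wrist_force: [-0.2, -0.5, 0.2]
grip_width: 0.454
grip_force: 60.5
```

>>> {"op": "servo_tool", "data": {
  "commands": [
    [180, 0, 0, 0.0005, 0, 0, 0],
    [180, 0, 0, 0.001, 0, 0, 0],
    [180, 0, 0, 0.001, 0, 0, 0],
    [180, 0, 0, 0.0015, 0, 0, 0],
    [180, 0, 0, 0.0015, 0, 0, 0],
    [180, 0, 0, 0.002, 0, 0, 0],
    [180, 0, 0, 0.002, 0, 0, 0],
    [180, 0, 0, 0.002, 0, 0, 0]
  ]
}}

```text
time_s: 22.45
position: [480.5, -179.2, 9.8]
ee_rot: [2.15, 2.29, -0.0]
wrist_force: [-0.7, 0.1, -0.3]
grip_width: 0.449
grip_force: 60.5
```

>>> {"op": "servo_tool", "data": {
  "commands": [
    [180, 0, 0, 0.0005, 0, 0, 0],
    [180, 0, 0, 0.001, 0, 0, 0],
    [180, 0, 0, 0.001, 0, 0, 0],
    [180, 0, 0, 0.001, 0, 0, 0],
    [180, 0, 0, 0.001, 0, 0, 0],
    [180, 0, 0, 0.001, 0, 0, 0],
    [180, 0, 0, 0.001, 0, 0, 0],
    [180, 0, 0, 0.001, 0, 0, 0]
  ]
}}

```text
time_s: 23.25
position: [480.5, -179.2, 9.5]
ee_rot: [2.15, 2.29, 0.0]
wrist_force: [-2.8, 1.0, 8.0]
grip_width: 0.449
grip_force: 61.5
```

>>> {"op": "servo_tool", "data": {
  "commands": [
    [135, 0, 0, 0, 0, 0, 0],
    [125, 0, 0, 0, 0, 0, 0],
    [115, 0, 0, -0.001, 0, 0, 0],
    [110, 0, 0, -0.003, 0, 0, 0],
    [100, 0, 0, -0.012, 0, 0, 0],
    [100, 0, 0, -0.03, 0, 0, 0],
    [100, 0, 0, -0.06, 0, 0, 0],
    [100, 0, 0, -0.1, 0, 0, 0]
  ]
}}

```text
time_s: 24.05
position: [479.6, -178.7, 109.2]
ee_rot: [-2.148, -2.288, 0.001]
wrist_force: [0.0, -0.1, 0.8]
grip_width: 0.612
grip_force: 0.0
```

```bash
python3 - <<'E'
from h import *
go(477,-439.6,110,23.5)
E
```

```text
pos [ 479.6 -178.7  109.2] yaw 3.6 tool shift mm [-260.2  -19.    -1.1] turn rad -0.347 j6 -0.57 t 24.05
```

>>> {"op": "servo_tool", "data": {
  "commands": [
    [80, -0.015, -0.001, 0, 0, 0, -0.02],
    [60, -0.05, -0.003, 0, 0, 0, -0.07],
    [40, -0.095, -0.006, 0, 0, 0, -0.13],
    [20, -0.14, -0.01, 0, 0, 0, -0.19],
    [0, -0.185, -0.013, 0, 0, 0, -0.25],
    [0, -0.225, -0.016, 0, 0, 0, -0.3],
    [0, -0.25, -0.018, 0, 0, 0, -0.34],
    [0, -0.26, -0.019, 0, 0, 0, -0.347]
  ]
}}

```text
time_s: 24.85
position: [477.3, -442.4, 109.1]
ee_rot: [1.724, 2.625, -0.001]
wrist_force: [-0.8, 0.6, -0.7]
grip_width: 0.999
grip_force: 0.0
```

```bash
python3 - <<'E'
from h import *
c=cam('wrist','w10');X=cloud(c)
Z=cv2.medianBlur(np.nan_to_num(X[...,2]).astype(np.float32),5)
pile=(np.hypot(X[...,0]-475,X[...,1]+440)<70)
rect(c,pile&(Z>14)&(Z<30),22,'large')
hsv=cv2.cvtColor(c['color'],cv2.COLOR_RGB2HSV)
rect(c,(hsv[...,0]<20)&(hsv[...,1]>90)&(hsv[...,2]>80)&pile,22,'col')
go(477,-439.6,8,23.5)
E
```

```text
large [321. 239.] c [ 474.7 -438.9] size [44.5 75.3] long -71.5
col [322. 239.] c [ 474.6 -437.9] size [44.7 77. ] long -71.5
pos [ 477.3 -442.4  109. ] yaw 23.4 tool shift mm [  2.8   0.9 101. ] turn rad -0.002 j6 -1.27 t 24.9
```

View pics/w10.png

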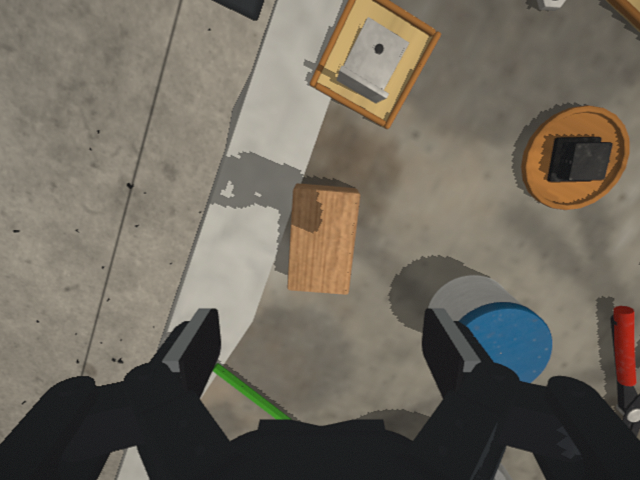

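Large block at (322,239), about 5° off my fingers' line; correct the turn while descending, then check.

>>> {"op": "servo_tool", "data": {
  "commands": [
    [0, 0.001, -0.001, 0.01, 0, 0, 0.03],
    [0, 0.002, -0.002, 0.025, 0, 0, 0.06],
    [0, 0.002, -0.002, 0.04, 0, 0, 0.086],
    [0, 0.002, -0.002, 0.05, 0, 0, 0.086],
    [0, 0.002, -0.002, 0.058, 0, 0, 0.086],
    [0, 0.002, -0.002, 0.06, 0, 0, 0.086],
    [0, 0.002, -0.002, 0.06, 0, 0, 0.086],
    [0, 0.002, -0.002, 0.06, 0, 0, 0.086]
  ]
}}

```text
time_s: 25.7
position: [475.6, -439.1, 49.3]
ee_rot: [1.833, 2.55, -0.001]
wrist_force: [-0.8, -0.0, 0.1]
grip_width: 1.0
grip_force: 0.0
```

```bash
python3 - <<'E'
from h import *
go(475,-439,8,18.5)
c=cam('wrist');X=cloud(c)
Z=cv2.medianBlur(np.nan_to_num(X[...,2]).astype(np.float32),5)
pile=(np.hypot(X[...,0]-475,X[...,1]+440)<70)
rect(c,pile&(Z>14)&(Z<30),22,'large')
E
```

```text
pos [ 475.6 -439.1   49.3] yaw 18.6 tool shift mm [ 0.3 -0.5 41.3] turn rad 0.001 j6 -1.19 t 25.7
large [322. 278.] c [ 474.5 -438.2] size [44.4 75.2] long -71.5
```

>>> {"op": "servo_tool", "data": {
  "commands": [
    [0, 0.001, -0.001, 0.01, 0, 0, 0],
    [0, 0.001, -0.001, 0.024, 0, 0, 0],
    [0, 0.001, -0.001, 0.034, 0, 0, 0],
    [0, 0.001, -0.001, 0.039, 0, 0, 0],
    [20, 0.001, -0.001, 0.041, 0, 0, 0],
    [50, 0.001, -0.001, 0.041, 0, 0, 0],
    [70, 0.001, -0.001, 0.041, 0, 0, 0],
    [90, 0.001, -0.001, 0.041, 0, 0, 0]
  ]
}}

```text
time_s: 26.55
position: [474.3, -438.5, 8.3]
ee_rot: [1.833, 2.55, -0.0]
wrist_force: [-0.6, 0.4, -0.3]
grip_width: 0.646
grip_force: 0.0
```

>>> {"op": "servo_tool", "data": {
  "commands": [
    [100, 0, 0, 0, 0, 0, 0],
    [110, 0, 0, 0, 0, 0, 0],
    [125, 0, 0, 0, 0, 0, 0],
    [140, 0, 0, 0, 0, 0, 0],
    [160, 0, 0, 0, 0, 0, 0],
    [170, 0, 0, 0, 0, 0, 0],
    [170, 0, 0, 0, 0, 0, 0],
    [170, 0, 0, 0, 0, 0, 0]
  ]
}}

```text
time_s: 27.35
position: [474.3, -438.5, 8.5]
ee_rot: [1.833, 2.55, -0.0]
wrist_force: [-0.6, 0.9, 6.4]
grip_width: 0.508
grip_force: 62.0
```

>>> {"op": "servo_tool", "data": {
  "commands": [
    [170, 0, 0, -0.002, 0, 0, 0],
    [170, 0, 0, -0.006, 0, 0, 0],
    [170, 0, 0, -0.014, 0, 0, 0],
    [170, 0, 0, -0.028, 0, 0, 0],
    [170, 0, 0, -0.048, 0, 0, 0],
    [170, 0, 0, -0.072, 0, 0, 0],
    [170, 0, 0, -0.094, 0, 0, 0],
    [170, 0, 0, -0.105, 0, 0, 0]
  ]
}}

```text
time_s: 28.15
position: [474.8, -439.1, 116.2]
ee_rot: [1.831, 2.547, -0.002]
wrist_force: [-0.7, 0.5, -0.0]
grip_width: 0.508
grip_force: 61.4
```

```bash
python3 - <<'E'
from h import *
go(604,-185.7,115,-10.5)
c=cam('wrist');X=cloud(c)
Z=cv2.medianBlur(np.nan_to_num(X[...,2]).astype(np.float32),5)
rect(c,(np.hypot(X[...,0]-475,X[...,1]+440)<55)&(Z>115)&(Z<140),128,'held')
E
```

```text
pos [ 474.8 -439.1  116.2] yaw 18.6 tool shift mm [199.1 203.1   0.7] turn rad 0.507 j6 -1.19 t 28.15
held [321. 318.] c [ 473.4 -439.3] size [78.6 78.8] long -71.6
```

>>> {"op": "servo_tool", "data": {
  "commands": [
    [170, 0.006, 0.006, 0, 0, 0, 0.03],
    [170, 0.02, 0.02, 0, 0, 0, 0.08],
    [170, 0.043, 0.044, 0, 0, 0, 0.15],
    [170, 0.072, 0.073, 0, 0, 0, 0.22],
    [170, 0.102, 0.104, 0, 0, 0, 0.3],
    [170, 0.132, 0.135, 0, 0, 0, 0.38],
    [170, 0.16, 0.164, 0, 0, 0, 0.45],
    [170, 0.18, 0.184, 0, 0, 0, 0.506]
  ]
}}

```text
time_s: 29.0
position: [591.8, -206.2, 112.2]
ee_rot: [-2.414, -2.008, 0.0]
wrist_force: [-0.4, -0.1, 0.0]
grip_width: 0.507
grip_force: 61.4
```

```bash
python3 - <<'E'
from h import *
go(604,-185.7,115,-10.5)
E
```

```text
pos [ 591.8 -206.2  112.2] yaw -10.5 tool shift mm [22.4  8.3 -2.8] turn rad 0.0 j6 -0.27 t 29.0
```

>>> {"op": "servo_tool", "data": {
  "commands": [
    [170, 0.006, 0.002, 0.003, 0, 0, 0],
    [170, 0.014, 0.005, 0.012, 0, 0, 0],
    [170, 0.021, 0.007, 0.025, 0, 0, 0],
    [170, 0.024, 0.008, 0.04, 0, 0, 0],
    [170, 0.024, 0.008, 0.053, 0, 0, 0],
    [170, 0.024, 0.008, 0.062, 0, 0, 0],
    [170, 0.024, 0.008, 0.065, 0, 0, 0],
    [170, 0.024, 0.008, 0.065, 0, 0, 0]
  ]
}}

```text
time_s: 29.8
position: [603.0, -187.2, 47.2]
ee_rot: [-2.414, -2.009, 0.001]
wrist_force: [0.0, 0.1, -0.7]
grip_width: 0.506
grip_force: 61.4
```

```bash
python3 - <<'E'
from h import *
go(604,-185.7,11.5,-10.5)
w=cam('wrist','w11')
E
```

```text
pos [ 603.  -187.2   47.2] yaw -10.5 tool shift mm [ 1.7  0.7 35.7] turn rad 0.001 j6 -0.24 t 29.8
```

View pics/w11.png

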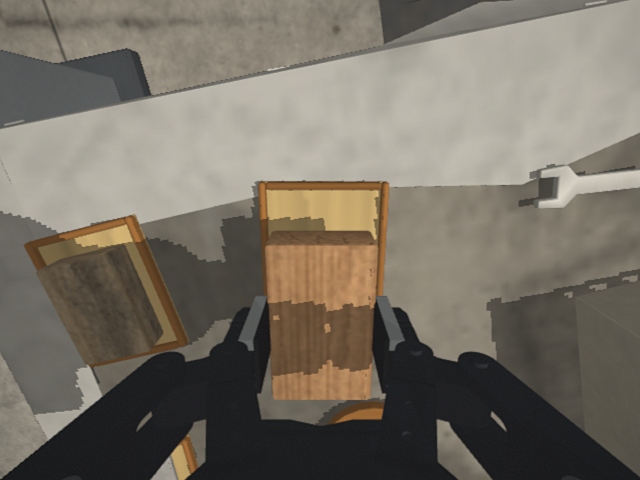

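Block over the long tray: rim 260–388 px, block 267–376 px; small block lies in the short tray (100,305). One ray check lengthwise.

```bash
python3 - <<'E'
from h import *
w=cam('wrist')
ex=np.array([np.cos(np.radians(79.5)),np.sin(np.radians(79.5))])
f=ray(w,[(324,184)],7)[0,:2]@ex; b=ray(w,[(320,245),(320,400)],61)[:,:2]@ex
print('tray centre',f-50.5,'block',b.mean(),b[0]-b[1])
E
```

```text
tray centre -73.94368152693373 block -76.06607614757442 73.8668990716521
```

>>> {"op": "servo_tool", "data": {
  "commands": [
    [170, 0.001, 0.001, 0.005, 0, 0, 0],
    [170, 0.002, 0.001, 0.012, 0, 0, 0],
    [170, 0.002, 0.001, 0.02, 0, 0, 0],
    [170, 0.002, 0.001, 0.026, 0, 0, 0],
    [170, 0.002, 0.001, 0.029, 0, 0, 0],
    [170, 0.002, 0.001, 0.03, 0, 0, 0],
    [170, 0.002, 0.001, 0.03, 0, 0, 0],
    [170, 0.002, 0.001, 0.03, 0, 0, 0]
  ]
}}

```text
time_s: 30.7
position: [604.9, -185.2, 18.1]
ee_rot: [2.414, 2.01, 0.0]
wrist_force: [-0.3, -0.1, -0.5]
grip_width: 0.509
grip_force: 61.4
```

Offset 2 mm was just corrected. Lower until contact (expected TCP z ≈ 11.5).

>>> {"op": "servo_tool", "data": {
  "commands": [
    [170, 0, 0, 0.002, 0, 0, 0],
    [170, 0, 0, 0.003, 0, 0, 0],
    [170, 0, 0, 0.004, 0, 0, 0],
    [170, 0, 0, 0.005, 0, 0, 0],
    [170, 0, 0, 0.0055, 0, 0, 0],
    [170, 0, 0, 0.006, 0, 0, 0],
    [170, 0, 0, 0.006, 0, 0, 0],
    [170, 0, 0, 0.006, 0, 0, 0]
  ]
}}

```text
time_s: 31.5
position: [604.8, -185.1, 11.8]
ee_rot: [2.414, 2.01, -0.0]
wrist_force: [-0.8, -0.2, -0.3]
grip_width: 0.503
grip_force: 61.4
```

>>> {"op": "servo_tool", "data": {
  "commands": [
    [170, 0, 0, 0.0005, 0, 0, 0],
    [170, 0, 0, 0.0005, 0, 0, 0],
    [170, 0, 0, 0.001, 0, 0, 0],
    [170, 0, 0, 0.001, 0, 0, 0],
    [170, 0, 0, 0.001, 0, 0, 0],
    [170, 0, 0, 0.001, 0, 0, 0],
    [170, 0, 0, 0.001, 0, 0, 0],
    [170, 0, 0, 0.001, 0, 0, 0]
  ]
}}

```text
time_s: 32.3
position: [604.8, -185.1, 11.5]
ee_rot: [2.414, 2.01, 0.0]
wrist_force: [-1.7, 0.3, 5.0]
grip_width: 0.508
grip_force: 62.0
```

Contact. Release and retreat up.

>>> {"op": "servo_tool", "data": {
  "commands": [
    [120, 0, 0, 0, 0, 0, 0],
    [110, 0, 0, 0, 0, 0, 0],
    [100, 0, 0, -0.001, 0, 0, 0],
    [95, 0, 0, -0.003, 0, 0, 0],
    [90, 0, 0, -0.012, 0, 0, 0],
    [90, 0, 0, -0.03, 0, 0, 0],
    [90, 0, 0, -0.06, 0, 0, 0],
    [90, 0, 0, -0.1, 0, 0, 0]
  ]
}}

```text
time_s: 33.1
position: [603.7, -184.6, 110.9]
ee_rot: [-2.412, -2.008, 0.002]
wrist_force: [0.8, -0.4, -0.0]
grip_width: 0.65
grip_force: 0.0
```

>>> {"op": "servo_tool", "data": {
  "commands": [
    [90, -0.005, -0.01, -0.03, 0, 0, 0],
    [90, -0.02, -0.03, -0.06, 0, 0, 0],
    [90, -0.05, -0.06, -0.09, 0, 0, 0],
    [90, -0.085, -0.09, -0.11, 0, 0, 0],
    [90, -0.12, -0.12, -0.12, 0, 0, 0],
    [90, -0.15, -0.14, -0.12, 0, 0, 0],
    [90, -0.16, -0.15, -0.12, 0, 0, 0],
    [90, -0.16, -0.15, -0.12, 0, 0, 0]
  ]
}}

```text
time_s: 33.9
position: [427.1, -316.1, 231.4]
ee_rot: [2.417, 2.007, 0.0]
wrist_force: [0.5, 0.8, -0.4]
grip_width: 0.649
grip_force: 0.0
```

```bash
python3 - <<'E'
from h import *
c=cam('scene')
cv2.imwrite('pics/s3.png',cv2.resize(c['color'][150:350,150:450,::-1],None,fx=2.6,fy=2.6))
c=cam('top');X=cloud(c);Z=cv2.medianBlur(np.nan_to_num(X[...,2]).astype(np.float32),3)
for n,p,lo,hi,z in(('long',(604,-185),17,33,25),('short',(480,-179),15,31,23),('round',(612.5,-318),14,30,22),('sq',(459.5,-318.5),-9,60,6)):
    rect(c,(np.hypot(X[...,0]-p[0],X[...,1]-p[1])<48)&(Z>lo)&(Z<hi),z,n)
E
```

```text
long [245. 211.] c [ 603.9 -185.8] size [76.8 45.9] long 79.8
```

View pics/s3.png

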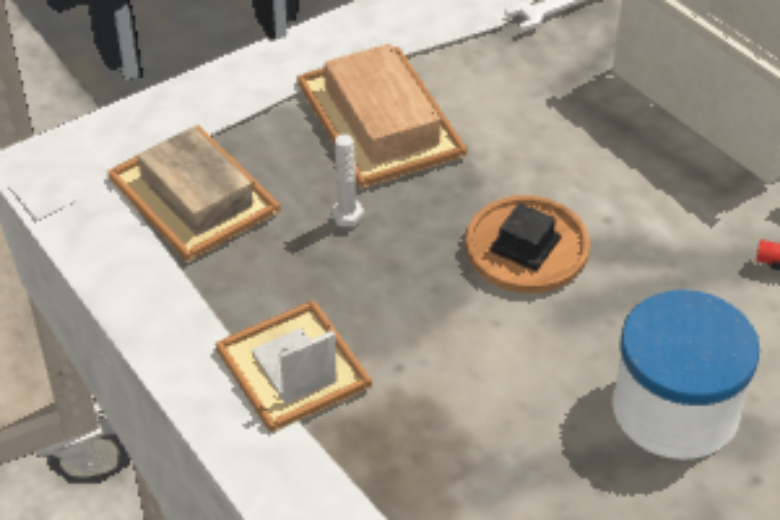

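All four parts lie flat inside their lips (large block (380,100), small block (195,180), cap (527,235), bracket (295,360)), and the bolt (345,180) and tin (690,370) still stand where they were.

```bash
python3 -c "
from workcell import manip
print(manip.job_done())"
```

```text
the job is handed in; nothing more can be done
None
```

The job is handed in: the end cap, bracket, small block and large block were set down in their trays in that order, each flat inside its lip in the final camera view. The bolt and tin were left standing, and it took about 34 s.

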